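# Slide the spotting tile out over the shelf end

## Robot

A 6-joint arm with a two-finger parallel gripper is mounted at the origin on the work surface. World frame = base frame: x ahead of the robot, y to its left, z up, the work surface at z = 0. Lengths are in m, angles in rad, forces in N, time in s.
With the tool pointing down it reaches from about 0.2 to 0.875 m from the base axis. Payload 3.4 kg.
Tool frame: the origin (TCP) lies between the finger pads; the fingertips stand 25 mm ahead of it and the grasp point (between the pads) lies 6 mm ahead of it (r.nose_length is the z of the fingertips in the tool frame, in m); z points along the fingers, x is the direction in which the jaws open and shut, and the axes are right-handed (so a half turn about z gives the same grasp; the last joint's range is limited). The gripper opens to 94 mm and grips with 3 to 60 N. Pads are 16 mm wide; open, the fingers measure 119 mm over their backs; the gripper's body (75 mm by 177 mm) begins 78 mm behind the grasp point.
Start: joints at [1.077, 0.276, 1.505, -0, 1.361, -0.121], TCP at [0.209, 0.536, 0.23] pointing down, gripper open.
Joint ranges: [-2.89, 2.89], [-0.75, 2.08], [0.22, 2.7], [-1.18, 4.32], [0.11, 2.71], [-2.7, 2.7]. Speed limits (rad/s): [2.57, 2.57, 3.14, 3.14, 3.14, 3.14].

## Interface

Orientations are given as a unit quaternion [w, x, y, z].
In Python, from plant import r, gripper_to, inverse_kinematics, vision, models, telemetry gives the robot as it stands. Calls block until the motion is done:
- r.move_to(position, orientation): joint-space move of the TCP to a pose.
- r.move_l(position, rot=None, vel=0.15, guard=None): straight line of the TCP; rot=None keeps the orientation; vel is the mean speed in m/s. With guard (N) it stops when the force on the tool has changed by that much, and returns True; else False.
- r.movej(angles): joint-space move.
- gripper_to(opening, f_grip=None): finger opening in m; f_grip is the grip in N (None keeps the last); returns when the fingers have stopped.
- r.hold(seconds).
- inverse_kinematics(position, orientation): joint angles nearest the present ones, or None.
- vision.snapshot(name): name is "scene" or "side" or "wrist"; returns the picture (400x640x3 uint8, red, green, blue); there is no depth.
- vision.get_calibration(name): a dict with "fx", "fy", "cx", "cy" (pixels), "position" and "orientation" of the camera in the world. Camera axes: x right, y down, z forward; pixel columns grow to the right and rows downward; lengths in m; the calibration is good to about 2 mm. A picture is of the moment at which its call begins: read the wrist's pose just before it. get_calibration takes no time and is no camera call; for the wrist camera it gives the pose at the moment of the call.
A pose or a line that the arm cannot do raises r.PlanningError and nothing moves.
- r.sign_off(): hands the job in, once; it reports no verdict.
Trained networks look in the newest picture that a camera, given by its name, has taken for a name from the list of things; names that differ only in an ending like _2 or _b are one class to them, and where a whole thing is asked for, a point or a joint stands for the part that bears it (a point fixed in the world has none). Each returns a list of dicts, best first, with "score" (0 to 1); they miss things now and then, are a little off and sometimes report something else, mostly with a low value. They report only what shows in the picture. A call takes as long as a camera call. They do not tell look-alikes from the thing itself.
- models.boxes_of(thing, camera): "at" ([x, y, z] in m, in world coordinates, good to about 4 mm: the middle of the surface that is visible of it).
- models.regions_of(thing, camera): "pixels" (400x640 bool, what is visible of it).
- models.mark_of(thing, camera): "at" ([x, y, z] in m, in world coordinates, good to about 4 mm: a listed point, or the origin of a listed thing).
Readings, each from a call of its own:
- telemetry.current_t(): time.
- telemetry.current_joints(): joint angles.
- telemetry.current_dq(): joint speeds.
- telemetry.current_joint_efforts(): joint torques, N m.
- telemetry.current_ee_pos(): TCP position.
- telemetry.current_tool_rot(): TCP orientation.
- telemetry.current_wrist_force(): force on the tool from outside, world axes, zero at the start.
- telemetry.current_torque(): the same for the moment, N m.
- telemetry.current_opening(): finger opening in m.
Only numpy, scipy, OpenCV 4.12 (cv2) and the standard library are available. Lean on these libraries where they do the work, as an engineer would, in place of code of your own. Each camera call takes 0.05 s, during which the arm holds its last target.

## Task

The spotting tile lies flat on the low reagent shelf and nobody can get hold of it. With the fingertips, slide it along the shelf to the end where the collecting tray stands, until about 3 cm of the tile sticks out squarely past that end of the shelf so that it can be taken by its edge, then leave it lying there and draw the hand clear. Only slide it: do not pick it up or tip it, and leave the dropper bottle, the beaker, the tray and the test-tube rack where they are.

Things in the scene. Friction and masses are not known exactly. Their poses are not given: they have to be found in the camera images.
- shelf: Low fixed reagent shelf: flat grey board on steel legs, 500 mm long (its y), 240 deep (its x, +x the back), 18 thick, top face 100 mm above the bench. Origin on the bench under its middle: open square-cut ends at y = +250 and -250 mm, front edge at x = -120 mm. A gallery rail 34 mm high stands along the back (x = 112 mm); front and ends have no lip. Heading varies by some degrees.
- tile: Loose white porcelain spotting tile, a plate 92 mm (its x) by 112 mm (its y) by 8 mm thick, 3 by 4 shallow wells on top (not felt), about 150 g, flat on the shelf's front half, long side along the shelf, up to 15 degrees askew. Origin: centre of its underside. Slides with dry friction, follows a push on its short side, tips off if over half (56 mm) sticks out, too wide to pinch.
- tray: Collecting tray: open grey plastic tray 326 mm (its x) by 222 (its y) by 75 high with two more spotting tiles in it, loose on the bench about 85 mm clear of one end of the shelf or the other (it changes from run to run). Origin: centre of its underside.
- rack: White plastic test-tube rack with two rows of six glass tubes, 260 mm (its x) by 70 mm (its y), 152 mm high over the tubes, loose on the bench beyond the other end of the shelf. Origin at the centre of its underside.
- dropper_bottle: Small amber glass dropper bottle with a black cap and rubber teat, 38 mm in diameter, 78 mm high, loose on the back half of the shelf. Origin at the centre of its underside.
- beaker: Small glass beaker, 48 mm in diameter, 66 mm high, loose on the back half of the shelf. Origin at the centre of its underside.
Things that resemble listed ones, but are neither listed nor needed, are in the scene too. Of the things that look like the tile, the largest one is meant.

How it is judged:
At the end, for the whole second after the job is handed in: The tile lies at rest flat on the shelf (within 3 mm of its height, tilt under 0.04 rad), its long side along the shelf within 0.17 rad (10 degrees), and 20 to 40 mm of its length sticks out past the shelf end on the tray's side (tile centre 16 to 36 mm inside that end) (((y of tray in the frame of shelf above 0 m and y of tile in the frame of shelf between 0.214 and 0.234 m) or (y of tray in the frame of shelf below 0 m and y of tile in the frame of shelf between -0.234 and -0.214 m)) and angle between the y axis of tile and the y axis of shelf, either way round below 0.17 rad and z of tile in the frame of shelf between 0.097 and 0.103 m and angle between tile's own z axis and vertical below 0.04 rad and linear speed of tile below 0.01 m/s); the robot touches nothing.
It fails at once if the tile is lifted more than 6 mm off the shelf (z of tile in the frame of shelf above 0.106 m).
It fails at once if the tile is tipped (angle between tile's own z axis and vertical above 0.15 rad).
It fails at once if the tile is pushed with the arm or the gripper's body instead of the fingers (contact force between the arm and tile above 1 N).
It fails at once if the dropper bottle, the beaker, the tray or the rack is moved more than 15 mm (distance of any of dropper_bottle, beaker, tray, rack from where it was at the start of the episode above 0.015 m).
It also fails if it takes over 48 s, if anything falls off the work surface, if the arm or the gripper's body presses on something with over 40 N, if the wrist force passes 120 N, or if a joint passes its speed limit or range.

## Working session

There is one attempt and no reset: what is moved stays moved. The work goes in short steps, each a Python script; the robot and the scene stay as the last script left them, time stands still between calls to the robot, and variables do not carry over. Pictures are saved under pics/ and viewed, and the job is handed in when it is done.

```bash
ls; mkdir -p pics
python3 - <<'E'
from plant import r,vision,models,telemetry
import cv2,numpy as np
for n in ["scene","side","wrist"]:
    im=vision.snapshot(n); cv2.imwrite(f"pics/{n}0.png",im[:,:,::-1]); c=vision.get_calibration(n); print(n,c)
    for t in ["tile","tray","rack","shelf","dropper_bottle","beaker"]:
        print(t,[(np.round(d["at"],3).tolist(),round(d["score"],2)) for d in models.mark_of(t,n)])
print(telemetry.current_t(),r.nose_length)
E
```

```text
pics
scene {'fx': 416.44615066991355, 'fy': 416.44615066991355, 'cx': 326.42933049766395, 'cy': 198.55535930151586, 'position': array([1.08617124, 0.26454279, 1.14158686]), 'orientation': array([-0.15154217,  0.53305129,  0.80335412, -0.21797581])}
tile [([0.525, 0.046, 0.096], 0.89), ([0.346, 0.215, -0.003], 0.74), ([0.355, 0.056, 0.001], 0.58), ([0.647, -0.152, 0.099], 0.43)]
tray [([0.59, -0.472, 0.006], 0.95)]
rack [([0.586, 0.433, 0.001], 0.78)]
shelf [([0.574, -0.022, -0.0], 0.91)]
dropper_bottle [([0.649, -0.152, 0.101], 0.74)]
beaker [([0.653, 0.128, 0.098], 0.88)]
side {'fx': 418.90470425881233, 'fy': 418.90470425881233, 'cx': 313.8510309722018, 'cy': 200.20509753172388, 'position': array([0.39513804, 1.18685386, 0.96064551]), 'orientation': array([ 0.0278647 , -0.03849554,  0.89172265, -0.4500804 ])}
tile [([0.528, 0.044, 0.103], 0.85), ([0.346, 0.211, -0.004], 0.79)]
tray [([0.592, -0.467, 0.003], 0.68)]
rack [([0.582, 0.438, -0.005], 0.67)]
shelf [([0.575, -0.019, -0.002], 0.91)]
dropper_bottle [([0.648, -0.149, 0.097], 0.44)]
beaker [([0.654, 0.129, 0.099], 0.52)]
wrist {'fx': 280.75554877195304, 'fy': 280.75554877195304, 'cx': 322.913983531669, 'cy': 200.8864364035444, 'position': array([0.14547828, 0.56033695, 0.38476154]), 'orientation': array([0.10065219, 0.81966479, 0.5597545 , 0.06851029])}
tile []
tray []
rack []
shelf []
dropper_bottle []
beaker []
1.05 0.025
```

View pics/scene0.png

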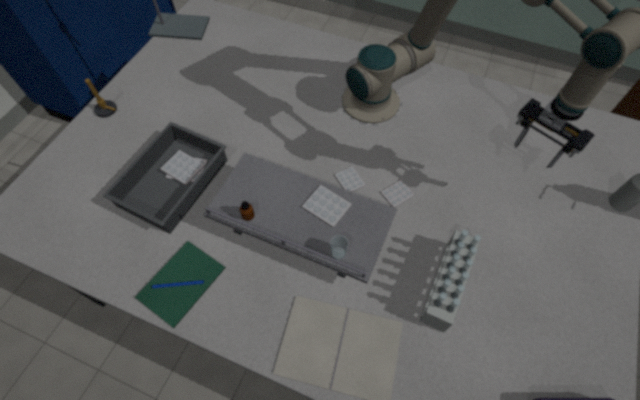

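View pics/side0.png

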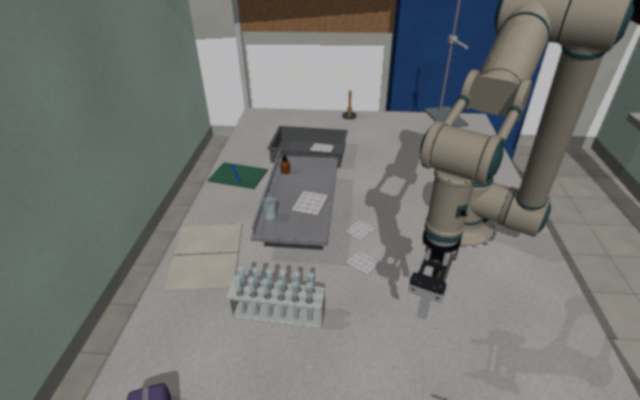

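Look-alikes in the scene picture are the plate on the shelf (327,205), two smaller plates on the bench (349,179) and (396,193), and the tiles in the tray (185,165). I choose the one on the shelf, since it is the largest and lies on the shelf's front half. The tray is at the −y end. Next I fit the outlines of the tile and the shelf.

```bash
cat > h.py <<'E'
from plant import r,gripper_to,inverse_kinematics,vision,models,telemetry
import cv2,numpy as np
from scipy.spatial.transform import Rotation as R
def rot(q): return R.from_quat([q[1],q[2],q[3],q[0]])
def topl(c,px,z):
    px=np.atleast_2d(px).astype(float)
    d=np.c_[(px[:,0]-c["cx"])/c["fx"],(px[:,1]-c["cy"])/c["fy"],np.ones(len(px))]
    d=rot(c["orientation"]).apply(d); p=c["position"]
    return p+d*((z-p[2])/d[:,2])[:,None]
def proj(c,P):
    q=rot(c["orientation"]).inv().apply(np.atleast_2d(P)-c["position"])
    return np.c_[c["fx"]*q[:,0]/q[:,2]+c["cx"],c["fy"]*q[:,1]/q[:,2]+c["cy"]]
def tile(cam,near=None,z=0.108,verbose=True):
    im=vision.snapshot(cam);c=vision.get_calibration(cam)
    out=[]
    for d in models.regions_of("tile",cam):
        m=d["pixels"].astype(np.uint8)
        cs,_=cv2.findContours(m,cv2.RETR_EXTERNAL,cv2.CHAIN_APPROX_NONE)
        k=max(cs,key=cv2.contourArea)[:,0]
        if len(k)<12: continue
        P=topl(c,k,z)[:,:2]
        (cx,cy),(w,h),a=cv2.minAreaRect((P*1000).astype(np.float32))
        if w>h: a+=90   # long-side angle: h along a+90
        # direction of long side
        ang=a+90
        ang=(ang+180)%180
        pp=topl(c,np.argwhere(m)[:,::-1],z)[:,:2].mean(0)
        out.append((d["score"],cx/1000,cy/1000,min(w,h),max(w,h),ang,pp,m))
        if verbose: print(cam,round(d["score"],2),np.round([cx,cy,min(w,h),max(w,h),ang],1),"mean",np.round(pp,4))
    return im,c,out
E
python3 - <<'E'
from h import *
for cam in ["scene","side"]:
    im,c,o=tile(cam)
    d=models.regions_of("shelf",cam)[0]["pixels"].astype(np.uint8)
    k=max(cv2.findContours(d,0,1)[0],key=cv2.contourArea)
    ap=cv2.approxPolyDP(k,6,True)[:,0]
    print(ap.tolist()); print(np.round(topl(c,ap,.1),3).tolist())
    if cam=="scene": cr=im[140:290,190:410]; cv2.imwrite("pics/crop1.png",cv2.resize(cr,None,fx=3.5,fy=3.5,interpolation=cv2.INTER_CUBIC)[:,:,::-1])
    else: cr=im[110:270,230:400]; cv2.imwrite("pics/crop2.png",cv2.resize(cr,None,fx=3.5,fy=3.5,interpolation=cv2.INTER_CUBIC)[:,:,::-1])
E
```

```text
scene 0.8 [533.6  45.8  92.5 111.7  76.5] mean [0.5343 0.0465]
scene 0.78 [416.1 221.7  64.8  79.2 149.6] mean [0.4158 0.2214]
scene 0.72 [423.3  75.1  65.9  82.7  51.3] mean [0.4232 0.0757]
scene 0.55 [ 612.8 -425.9  251.8  328.3  175.8] mean [ 0.6243 -0.4252]
[[244, 153], [204, 215], [367, 282], [396, 209]]
[[0.458, -0.263, 0.1], [0.695, -0.263, 0.1], [0.701, 0.231, 0.1], [0.463, 0.233, 0.1]]
side 0.69 [531.3  50.1  92.7 118.   77.7] mean [0.5314 0.053 ]
side 0.67 [351.6 322.8  70.5  78.2 145.1] mean [0.3515 0.3241]
[[278, 153], [262, 194], [275, 200], [276, 217], [266, 221], [260, 207], [251, 239], [321, 248], [336, 160], [288, 157], [283, 175]]
[[0.695, -0.288, 0.1], [0.704, 0.002, 0.1], [0.652, 0.034, 0.1], [0.633, 0.127, 0.1], [0.662, 0.151, 0.1], [0.696, 0.078, 0.1], [0.692, 0.241, 0.1], [0.473, 0.264, 0.1], [0.455, -0.249, 0.1], [0.649, -0.259, 0.1], [0.649, -0.126, 0.1]]
```

View pics/crop1.png

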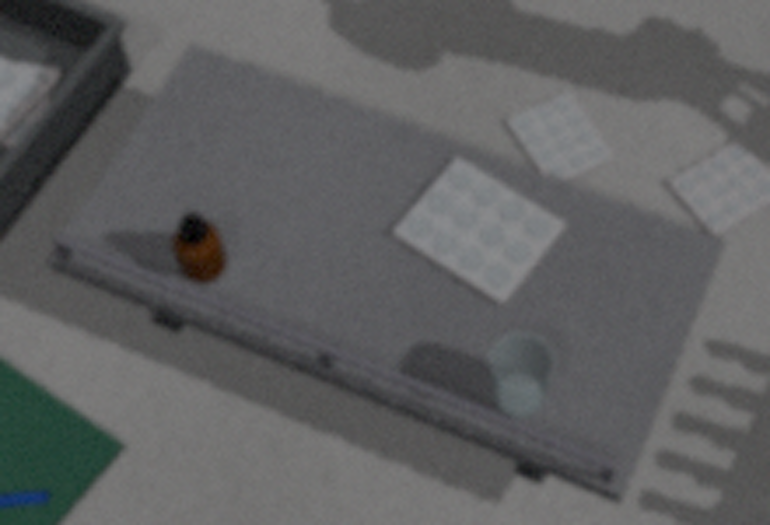

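View pics/crop2.png

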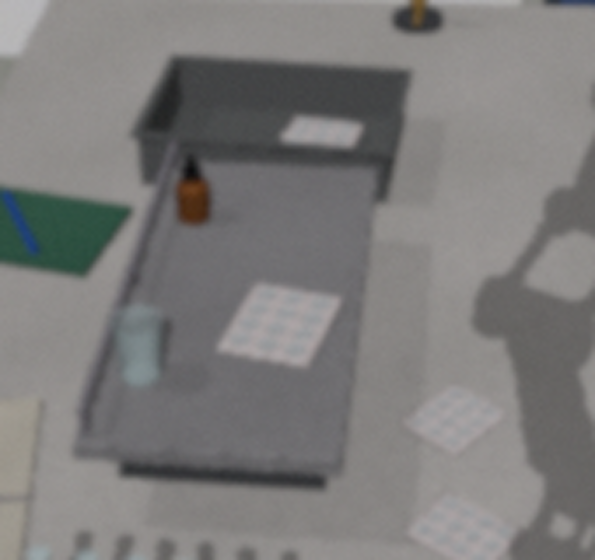

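The crops show the chosen plate at (327,205): 3×4 wells, and it measures 92×112 mm at z=0.108, so it is the tile. It is about 13° askew. The tray is beyond the −y end, so I push toward −y. I'll close the fingers partway, hover over the shelf and measure from the wrist camera.

```bash
cat >> h.py <<'E'
def quat(phi):
    """tool down, tool x at world heading phi"""
    x=np.array([np.cos(phi),np.sin(phi),0]);z=np.array([0,0,-1.]);y=np.cross(z,x)
    q=R.from_matrix(np.c_[x,y,z]).as_quat(); return [q[3],q[0],q[1],q[2]]
def save(im,n,s=1): cv2.imwrite(f"pics/{n}.png",cv2.resize(im,None,fx=s,fy=s)[:,:,::-1])
E
python3 - <<'E'
from h import *
print(R.as_matrix(rot(telemetry.current_tool_rot())).round(2).tolist())
for phi in np.radians([-13,167]):
  for p in ([.545,.14,.25],[.55,-.18,.13],[.55,.0,.25]):
    j=inverse_kinematics(p,quat(phi)); print(phi,None if j is None else np.round(j,2))
E
```

```text
[[0.36, 0.93, 0.0], [0.93, -0.36, 0.0], [0.0, 0.0, -1.0]]
-0.22689280275926285 [ 0.13  0.25  1.5  -0.    1.4   0.35]
-0.22689280275926285 [-0.44  0.35  1.65 -0.    1.14 -0.21]
-0.22689280275926285 [-0.13  0.23  1.52 -0.    1.39  0.1 ]
2.91469985083053 None
2.91469985083053 None
2.91469985083053 None
```

Run:
```python
from h import *
gripper_to(0.054)
r.move_to([.545,.14,.26],quat(np.radians(-13)))
print(telemetry.current_t())
im,c,o=tile("wrist"); save(im,"wrist1"); print(c["position"])
for d in models.mark_of("shelf","wrist"):print(d["at"],d["score"])
im,c,o=tile("scene")
```

```text
4.0083
wrist 0.9 [415.3 103.4  43.1  51.5 138. ] mean [0.4171 0.1056]
wrist 0.68 [401.5 213.   53.   64.1 146.5] mean [0.4016 0.2138]
wrist 0.63 [535.4  63.5  74.7  91.6 167.1] mean [0.5338 0.0641]
[0.56154687 0.20854095 0.41423545]
[0.579, -0.015, 0.0017] 0.77
scene 0.88 [415.5 220.8  63.6  78.1 146.9] mean [0.4152 0.2206]
scene 0.62 [533.9  46.2  94.8 113.   76.8] mean [0.5344 0.0468]
```

View pics/wrist1.png

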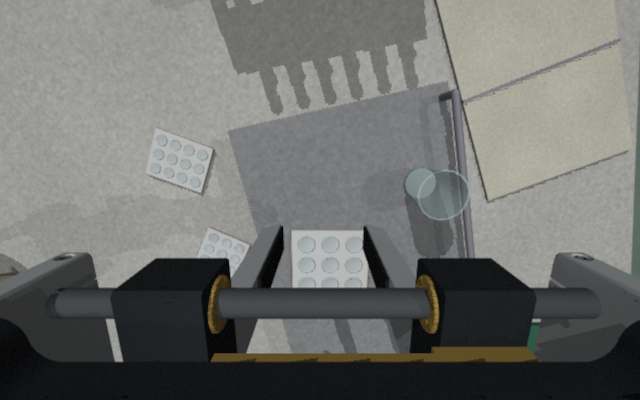

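The wrist picture shows the tile's +y edge between the fingers, from (292,231) to (367,231), and the shelf's +y end from corner (229,131) to (447,83). I convert these to positions.

Run:
```python
from h import *
c=vision.get_calibration("wrist")
print(topl(c,[[291.5,230.5],[367.5,230.5]],.108).round(4).tolist())
print(topl(c,[[229,131],[447,83],[338,107],[283,336]],.1).round(4).tolist())
```

```text
[[0.5011, 0.1074, 0.108], [0.5867, 0.0878, 0.108]]
[[0.462, 0.2308, 0.1], [0.6985, 0.2264, 0.1], [0.5826, 0.2286, 0.1], [0.4521, -0.0346, 0.1]]
```

Run:
```python
from h import *
H=lambda a:np.array([-np.sin(a),np.cos(a)])  # tile y dir for yaw a
a0=np.radians(-12.9)
r.move_l([.5496,.1226,.20],quat(a0),vel=.2)
print(r.move_l([.5496,.1226,.1275],vel=.08,guard=6), telemetry.current_ee_pos(), telemetry.current_wrist_force())
p=np.array([.5314,.044]); a=a0; a1=np.radians(-.9); n=6
pts=[(p.copy(),a)]
for i in range(n):
    da=(a1-a0)/n; p=p-H(a+da/2)*.12/n; a+=da; pts.append((p.copy(),a))
for p,a in pts:
    t=p+.064*H(a)
    r.move_l([*t,.1275],quat(a),vel=.05)
print(p,np.degrees(a),telemetry.current_ee_pos(),telemetry.current_wrist_force(),telemetry.current_t())
for cam in("scene","side","wrist"):
    im,c,o=tile(cam); save(im,cam+"2")
    if cam=="scene": save(im[140:290,150:410],"scene2c",3)
```

```text
False [0.55011664 0.12266314 0.1280242 ] [0.09729389 0.45156918 0.60238234]
[ 0.51700918 -0.0749193 ] -0.900000000000002 [ 0.5180158  -0.01116164  0.12750266] [ 0.06048368 -0.30674374  0.88955068] 9.5667
scene 0.92 [517.4 -78.4  98.4 109.7  91.5] mean [ 0.5263 -0.0993]
scene 0.73 [414.4 220.4  64.9  80.7 147. ] mean [0.4153 0.2203]
scene 0.68 [425.3  73.9  65.7  75.6  53.1] mean [0.4243 0.0745]
side 0.86 [362.5 180.   65.6  81.5  53.3] mean [0.3625 0.1815]
side 0.64 [351.5 322.7  59.5  74.5 144.1] mean [0.3513 0.3239]
side 0.61 [ 673.9 -371.4  152.8  304.   101.2] mean [ 0.5993 -0.3775]
side 0.58 [524.9 -70.4  56.2 117.2  94.5] mean [ 0.5143 -0.07  ]
wrist 0.89 [516.2 -85.7  29.7  91.9 179.2] mean [ 0.5173 -0.0621]
wrist 0.79 [418.9  55.9  44.6  53.9  51.8] mean [0.419 0.057]
wrist 0.52 [420.6 125.8   5.7  13.  179.1] mean [0.4214 0.1268]
```

View pics/scene2c.png

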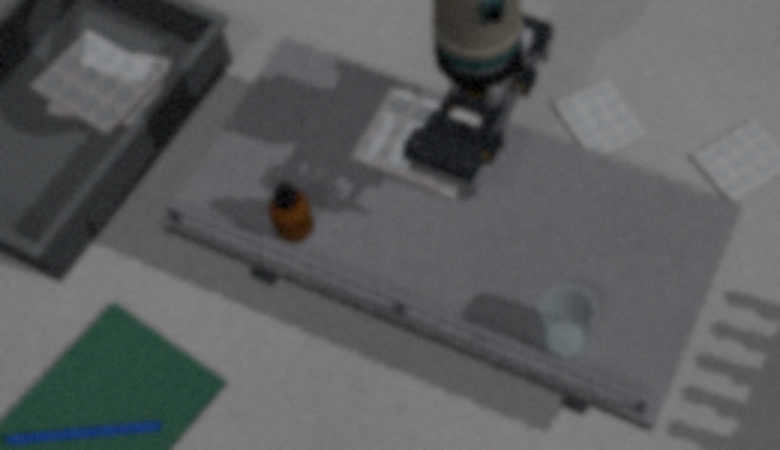

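View pics/wrist2.png

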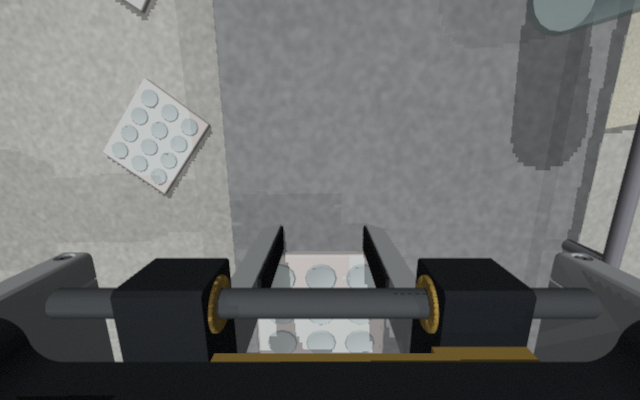

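The tile follows the hand squarely; its edge runs across between the fingers at about row 253 in the wrist picture. I'll push to just short of the goal, then back off and look at the end from above the tray.

Run:
```python
from h import *
c=vision.get_calibration("wrist")
print(topl(c,[[290,252.5],[360,252.5]],.108).round(4).tolist(), telemetry.current_ee_pos())
a=np.radians(-.9)
# now centre about -0.076 ; go 0.15 further along -shelf y
p=np.array(telemetry.current_ee_pos())
p=p+0.150*np.array([np.sin(a),-np.cos(a),0]); p[2]=.1275
r.move_l(p,quat(a),vel=.06)
print(telemetry.current_ee_pos(),telemetry.current_wrist_force())
r.move_l(p+[0,.03,0],vel=.1)
r.move_l(p+[0,.03,.1225],vel=.2)
im,c,o=tile("scene");save(im[140:290,150:410],"scene3c",3)
r.move_l([p[0],-.42,.25],vel=.25)
im,c,o=tile("wrist");save(im,"wrist3"); print(c["position"],telemetry.current_t())
```

```text
[[0.497, -0.0201, 0.108], [0.5438, -0.0208, 0.108]] [ 0.51803037 -0.01080203  0.12750896]
[ 0.51566745 -0.16070346  0.12749189] [-0.89473142  0.63449217 -0.60791741]
scene 0.71 [414.8 219.7  65.5  82.2 147. ] mean [0.4156 0.2192]
scene 0.7 [425.2  76.1  64.3  77.   51.6] mean [0.4247 0.0762]
scene 0.58 [ 515.7 -222.7   96.2  117.7   89. ] mean [ 0.518 -0.224]
wrist 0.83 [ 513.3 -258.2   52.5   91.4  179.2] mean [ 0.5135 -0.257 ]
[ 0.51808298 -0.34929843  0.4045718 ] 15.2417
```

View pics/wrist3.png

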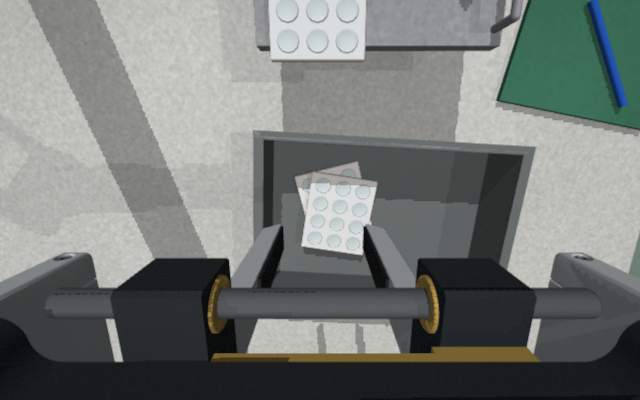

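View pics/scene3c.png

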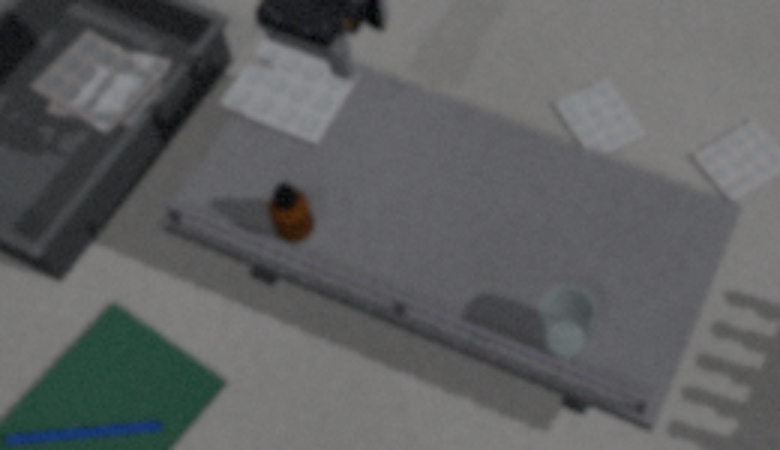

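The wrist picture shows the tile sticking out past the shelf end, with its corners near (270,60) and (365,60). The shelf end face is the dark band at about rows 40–50. I zoom in to get the edges.

Run:
```python
import cv2,numpy as np
im=cv2.imread("pics/wrist3.png")
cv2.imwrite("pics/w3z.png",cv2.resize(im[0:75,245:525],None,fx=2.8,fy=7,interpolation=cv2.INTER_NEAREST))
g=im.astype(int).sum(2)//3
for x0,x1 in((256,268),(370,400),(430,470),(280,355)): print(x0,[(y,int(g[y,x0:x1].mean())) for y in range(34,66)])
```

```text
256 [(34, 148), (35, 149), (36, 149), (37, 149), (38, 150), (39, 151), (40, 152), (41, 151), (42, 149), (43, 148), (44, 147), (45, 125), (46, 85), (47, 71), (48, 82), (49, 90), (50, 107), (51, 159), (52, 178), (53, 178), (54, 177), (55, 177), (56, 176), (57, 175), (58, 174), (59, 174), (60, 174), (61, 174), (62, 174), (63, 175), (64, 175), (65, 177)]
370 [(34, 151), (35, 151), (36, 150), (37, 148), (38, 146), (39, 145), (40, 145), (41, 145), (42, 146), (43, 148), (44, 152), (45, 124), (46, 74), (47, 54), (48, 55), (49, 56), (50, 66), (51, 107), (52, 123), (53, 123), (54, 122), (55, 122), (56, 123), (57, 123), (58, 122), (59, 122), (60, 123), (61, 123), (62, 124), (63, 124), (64, 125), (65, 124)]
430 [(34, 148), (35, 148), (36, 148), (37, 147), (38, 147), (39, 147), (40, 147), (41, 148), (42, 148), (43, 148), (44, 149), (45, 118), (46, 71), (47, 55), (48, 55), (49, 54), (50, 85), (51, 130), (52, 147), (53, 150), (54, 151), (55, 150), (56, 150), (57, 149), (58, 148), (59, 148), (60, 148), (61, 147), (62, 148), (63, 147), (64, 147), (65, 146)]
280 [(34, 204), (35, 205), (36, 205), (37, 206), (38, 206), (39, 207), (40, 207), (41, 208), (42, 208), (43, 209), (44, 210), (45, 211), (46, 211), (47, 210), (48, 208), (49, 208), (50, 207), (51, 198), (52, 197), (53, 213), (54, 219), (55, 220), (56, 220), (57, 220), (58, 211), (59, 172), (60, 120), (61, 95), (62, 113), (63, 124), (64, 125), (65, 125)]
```

View pics/w3z.png

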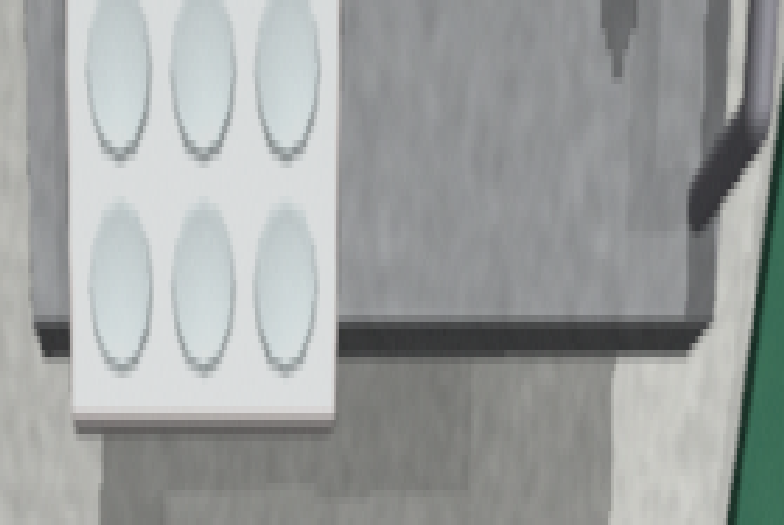

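Run:
```python
from h import *
c=vision.get_calibration("wrist")
s=topl(c,[[258,45.3],[385,45.3],[490,45.3]],.1); t=topl(c,[[271,58.5],[364,58.5],[318,58.5]],.108); b=topl(c,[[318,60.8]],.1)
print(s.round(4).tolist());print(t.round(4).tolist(),b.round(4))
im,c2,o=tile("side"); print([models.mark_of(n,"side")[0]["at"].round(3).tolist() if hasattr(models.mark_of(n,"side")[0]["at"],"round") else models.mark_of(n,"side")[0]["at"] for n in("tray","rack","dropper_bottle","beaker")])
save(im,"side3")
print(telemetry.current_t())
```

```text
[[0.4553, -0.2669, 0.1], [0.5801, -0.2686, 0.1], [0.6832, -0.2701, 0.1]]
[[0.4687, -0.2808, 0.108], [0.5586, -0.282, 0.108], [0.5142, -0.2814, 0.108]] [[ 0.514  -0.2817  0.1   ]]
side 0.85 [352.6 321.   66.2  73.5 145.6] mean [0.3519 0.322 ]
side 0.78 [361.7 179.5  65.2  78.7  52.2] mean [0.3615 0.1804]
side 0.57 [ 514.  -218.2   89.7  120.4   93.4] mean [ 0.5131 -0.2145]
side 0.41 [576.1 460.  180.9 262.9 176.6] mean [0.5745 0.4752]Traceback (most recent call last):
  File "<stdin>", line 5, in <module>
IndexError: list index out of range
```

The tile sticks out 13.7 mm and is square to within 0.2°, so it needs about 16.3 mm more. The finger offset is 8.7 mm, as before. I do a second short push.

Run:
```python
from h import *
x=.5155
r.move_l([x,-.135,.25],vel=.25)
r.move_l([x,-.135,.1275],vel=.12)
r.move_l([x,-.177,.1275],vel=.03)
print(telemetry.current_ee_pos(),telemetry.current_wrist_force())
r.move_l([x,-.14,.1275],vel=.08)
r.move_l([x,-.14,.25],vel=.2)
r.move_l([x,-.42,.25],vel=.25)
im,c,o=tile("wrist");save(im,"wrist4"); print(c["position"],telemetry.current_t())
cv2.imwrite("pics/w4z.png",cv2.resize(im[0:95,245:525],None,fx=2.8,fy=6,interpolation=cv2.INTER_NEAREST)[:,:,::-1])
g=im.astype(int).sum(2)//3
for x0,x1 in((256,264),(375,400),(430,470),(285,350)): print(x0,[(y,int(g[y,x0:x1].mean())) for y in range(40,82)])
```

```text
[ 0.51547263 -0.17705192  0.12745435] [-0.08658551 -0.27061049  0.68237328]
wrist 0.68 [ 513.8 -266.3   68.8   92.4  179.2] mean [ 0.5135 -0.2647]
[ 0.5179042  -0.34927591  0.40450474] 22.2417
256 [(40, 155), (41, 154), (42, 153), (43, 150), (44, 148), (45, 130), (46, 94), (47, 81), (48, 95), (49, 109), (50, 125), (51, 166), (52, 178), (53, 178), (54, 176), (55, 175), (56, 174), (57, 174), (58, 175), (59, 175), (60, 175), (61, 174), (62, 174), (63, 174), (64, 175), (65, 176), (66, 179), (67, 179), (68, 179), (69, 177), (70, 175), (71, 174), (72, 173), (73, 175), (74, 177), (75, 177), (76, 174), (77, 172), (78, 171), (79, 171), (80, 171), (81, 172)]
375 [(40, 144), (41, 144), (42, 146), (43, 148), (44, 152), (45, 124), (46, 75), (47, 54), (48, 55), (49, 55), (50, 66), (51, 106), (52, 122), (53, 122), (54, 121), (55, 122), (56, 122), (57, 122), (58, 122), (59, 122), (60, 122), (61, 123), (62, 124), (63, 124), (64, 124), (65, 123), (66, 123), (67, 122), (68, 122), (69, 122), (70, 129), (71, 136), (72, 138), (73, 138), (74, 138), (75, 138), (76, 138), (77, 137), (78, 137), (79, 137), (80
[... 247 characters left out ...]
), (61, 147), (62, 147), (63, 147), (64, 146), (65, 146), (66, 146), (67, 147), (68, 147), (69, 147), (70, 148), (71, 149), (72, 150), (73, 150), (74, 149), (75, 149), (76, 151), (77, 152), (78, 153), (79, 152), (80, 152), (81, 152)]
285 [(40, 196), (41, 195), (42, 212), (43, 219), (44, 219), (45, 219), (46, 219), (47, 218), (48, 214), (49, 209), (50, 207), (51, 206), (52, 205), (53, 205), (54, 205), (55, 205), (56, 206), (57, 206), (58, 207), (59, 207), (60, 207), (61, 208), (62, 209), (63, 210), (64, 210), (65, 210), (66, 210), (67, 210), (68, 211), (69, 207), (70, 194), (71, 204), (72, 217), (73, 220), (74, 220), (75, 220), (76, 218), (77, 186), (78, 130), (79, 106), (80, 123), (81, 132)]
```

View pics/w4z.png

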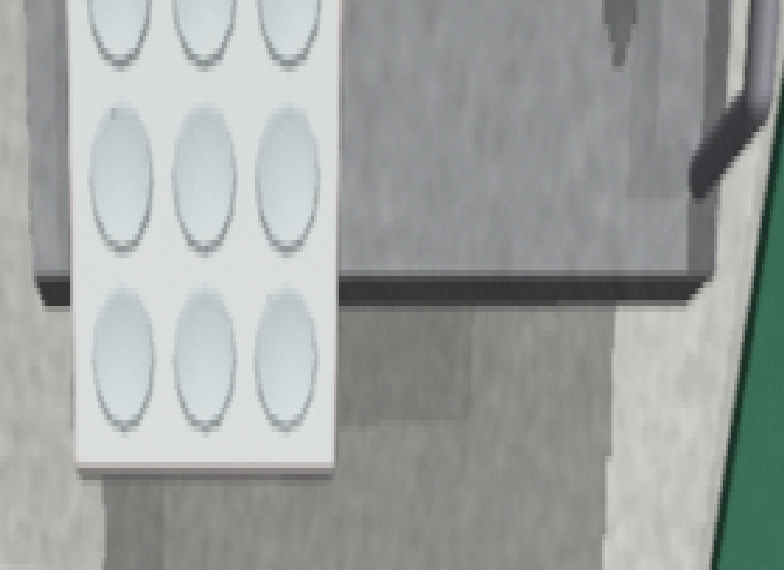

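The tile edge is now at row ~76.8 and the shelf edge at row 45.3, and both run level. I convert these and check the other objects.

Run:
```python
from h import *
c=vision.get_calibration("wrist")
print(topl(c,[[318,45.3]],.1).round(4),topl(c,[[272,76.7],[364,76.7],[318,76.7]],.108).round(4).tolist())
im,c2,o=tile("scene")
for n in("shelf","tray","rack","dropper_bottle","beaker"): print(n,[(np.round(d["at"],3).tolist(),round(d["score"],2)) for d in models.mark_of(n,"scene")][:2])
save(im[140:290,150:410],"scene4c",3); print(telemetry.current_t())
```

```text
[[ 0.5141 -0.2677  0.1   ]] [[0.4686, -0.2971, 0.108], [0.5588, -0.2983, 0.108], [0.5137, -0.2977, 0.108]]
scene 0.97 [425.   74.8  64.7  77.9  51.8] mean [0.4245 0.0748]
scene 0.76 [ 516.5 -241.    96.4  116.6   89.7] mean [ 0.518  -0.2394]
scene 0.62 [414.4 220.4  65.2  80.6 146.6] mean [0.4153 0.2204]
shelf [([0.581, -0.022, -0.003], 0.73)]
tray [([0.588, -0.47, 0.004], 0.93)]
rack [([0.587, 0.434, 0.006], 0.85)]
dropper_bottle [([0.645, -0.155, 0.102], 0.46), ([0.652, 0.13, 0.099], 0.44)]
beaker [([0.649, 0.132, 0.101], 0.59)]
22.5917
```

View pics/scene4c.png

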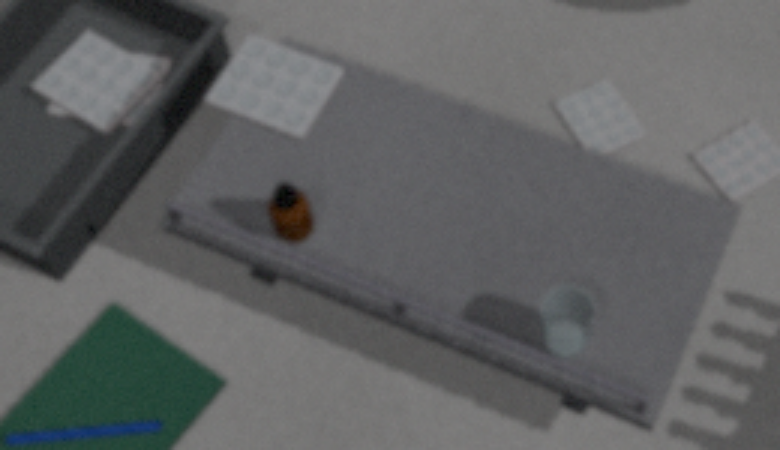

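The overhang is 30.0 mm, the tile is square and at rest, and the others are unmoved. The hand is clear above the tray, with the fingertips at z ≈ 0.225. I hand in.

Run:
```python
from h import *
print(telemetry.current_wrist_force(),telemetry.current_ee_pos()); r.sign_off()
```

```text
[-0.28778344  1.23476596 -0.27523684] [ 0.51560359 -0.41966236  0.25019209]
the job is handed in; nothing more can be done
```

The spotting tile now lies flat and square on the shelf with about 30 mm sticking out past the tray-side (−y) end. I pushed it with the partly closed fingertips on its far short side. The first push slid it along the shelf and took out its 13° skew, and a second push added the last 16 mm. I then backed the hand off, lifted it clear and handed the job in at about 22.6 s.

**Overhang:** the last wrist picture put the shelf end at y = −0.2677 m and the tile edge at y = −0.2977 m. That is 30.0 mm, against a goal of 20 to 40 mm.

**Squareness:** the tile edge and the shelf end agreed to within about 0.2°.

**Other objects:** the dropper bottle, beaker, tray and rack were all within about 6 mm of their first readings, which is mostly reading noise.

**Checks that disagreed or failed:**
- The scene camera put the tile centre at y = −0.241 m, in line with the wrist picture. Its reading of the shelf's position was about 5 mm off the wrist's, so I relied on the wrist picture.
- One earlier check of the other objects from the side camera failed because it returned no detection for one of them. I repeated it with the scene camera, and that worked.

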